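# Feed one glass slab from the hand-cranked magazine

### The arm

A 6-joint arm with a two-finger parallel gripper is mounted at the origin on a cart in front of the work surface, level with it; the furniture and walls round the work are solid. World frame = base frame: x ahead of the robot, y to its left, z up, the work surface at z = 0. Lengths are in m, angles in rad, forces in N, time in s.
With the tool pointing down it reaches from about 0.35 to 0.975 m from the base axis. Payload 4.9 kg.
Tool frame: the origin (TCP) lies on the centre line of the jaws, within the pads' length; the fingertips stand 14 mm ahead of it and the grasp point (between the pads) lies 5 mm behind it (manip.nose_length is the distance from the TCP to the fingertips, in m); z points along the fingers, y is the line along which they close (so a half turn about z gives the same grasp; the last joint's range is limited). The gripper opens to 85 mm and grips with 20 to 120 N. Pads are 22 mm wide; open, the fingers measure 114 mm over their backs; the gripper's body (76 mm by 85 mm) begins 54 mm behind the grasp point. The pads swing forward as they close: fully open they stand 13 mm farther back than shut.
Start: joints at [-1.248, 0.053, 1.613, -0, 1.476, -0.119], TCP at [0.267, -0.565, 0.245] pointing down, gripper open.
Joint ranges: [-3.01, 3.01], [-1.01, 2.22], [0.06, 2.58], [-1.02, 4.17], [0.09, 2.62], [-3.14, 3.14]. Speed limits (rad/s): [2.57, 2.57, 3.14, 3.14, 3.14, 3.14].

### API

Orientations are given as a unit quaternion [w, x, y, z].
In Python, from plant import manip, imaging gives the robot as it stands.
- The arm moves only by the tool play_rows, never from a script. Its argument "commands" is a list of rows, each a list of 6 numbers: the shift along the tool's x, y, z in mm, then the turn, a rotation vector about the tool's x, y, z in degrees. A call has 1 to 5 rows; each row shifts and turns the commanded pose from where the row before left it, along the tool's axes as they then stand; what a row does not reach is not made up. A row lasts 1/12 s, in which the tool goes at most 41.7 mm and 7.16 degrees, less where a joint would pass 70% of its speed; a pose out of reach is approached as far as the arm can. A call is refused whole if a number of a shift passes 41.7 or a number of a turn 7.16, either way. A call with a gripper value outside its range is refused whole. "hand" is the finger opening in mm, from 0 to 85.4, set as the call begins (left out, the last holds). The fingers move at their own pace and stop on an object; the grip force is fixed at half the most. Time passes only in rows, so rows that do not move let the fingers close. It gives the time, the measured TCP pose, the force, the opening and the grip force at its end, in the units of the state.
- manip.state(): the state, without advancing time (a new reading comes with each control period).
- imaging.grab_frame(name): name is "scene" or "top" or "wrist"; returns a dict with "image" (384x512x3 uint8, red, green, blue), "fx", "fy", "cx", "cy" (pixels), "R" (3x3) and "t" (3): a world point X has camera coordinates R X + t; the wrist camera has in their place "mount" (4x4, takes a point from camera to tool coordinates, whose origin is the TCP and whose axes are the flange's). Camera axes: x right, y down, z forward; pixel columns grow to the right and rows downward; lengths in m; the calibration is good to about 2 mm. A picture is of the moment at which its call begins: read the wrist's pose just before it. There is no depth.
- manip.job_done(): hands the job in; it is judged then, once.
The state is a dict: "time": time; "joint_pos": joint angles; "joint_vel": joint speeds; "joint_efforts": joint torques, N m; "tool_pos": TCP position; "tool_rot": TCP orientation; "contact_force": force on the tool from outside, world axes, zero at the start; "ft_torque": the same for the moment, N m; "gripper_width": opening from 0.0 (shut) to 1.0 (fully open); "grasp_force": force on a finger pad.
Only numpy, scipy, OpenCV 4.12 (cv2) and the standard library are available. Lean on these libraries where they do the work, as an engineer would, in place of code of your own. Each camera call takes 0.05 s, during which the arm holds its last target. There are 200 camera calls.

### The job

Feed one glass slab out of the feeder by turning its handwheel clockwise through exactly one full turn, so that the pusher goes out and comes back and the crank handle stops at the index finger again. Then take the slab that came out and lay it flat inside the rim of the shallow wooden tray, setting it down gently. Leave the other two slabs in the magazine and do not disturb the jars and tools standing around.

Things in the scene. Friction and masses are not known exactly. Their poses are not given: they have to be found in the camera images.
- feeder: Hand-cranked slab feeder, bolted down, 100 x 300 mm bed. Origin on the table under the middle of its magazine; x away from the robot, y left along the machine, z up. Magazine: open-topped aluminium box, y = -45 to 45 mm, walls 98 mm high, three slabs stacked in it (top at 114 mm). Left of it a grey gear case (y = 43 to 153, 76 mm high) carries the handwheel; right of it is the delivery deck.
- deck (a point): Middle of the delivery deck where the fed slab comes to lie, at (0, -93, 30) mm of the feeder, on the deck's top. The deck is a steel rail 46 mm wide (x) from the magazine to y = -147, with a 6 mm high stop at its end. The slab is wider than the rail and overhangs it 7 mm on both x sides, so it can be pinched there across x.
- wheel_axis (a point): Centre of the circle on which the crank handle's middle travels (radius 48 mm), at (-20, 97, 177) mm of the feeder. Its z is the wheel axis, leaning 0.61 rad (35 deg) from vertical toward the robot: the face looks up and along feeder (-0.573, 0, 0.820). Its x points up the wheel to 12 o'clock, its y to 9 o'clock. The wheel is a dark steel disc, 130 mm across, 14 mm thick.
- lamp (a point): Middle of the lower edge of the feeder's gooseneck lamp shade, 80 mm across, at (60, 97, 322) mm of the feeder; shade 68 mm high, neck behind it. It hangs over the far, upper part of the wheel, so a gripper that follows the crank handle must lean along the wheel axis rather than stand vertical.
- handwheel (a joint): Wheel angle, rad, growing clockwise seen facing the wheel. 0: crank handle at 6 o'clock (lowest, nearest the robot) by the brass index finger; then 9 (feeder +y), 12, 3 o'clock; 6.283 = one turn. Starts within 0.2 of 0. Stays where left; turns with under 10 N at the handle. Pusher is out 100 mm at half a turn, back at a full turn, then begins a second stroke. Stops at -0.5 and 7.18.
- crank (a point): Middle of the crank handle: a round wooden grip, 24 mm across, 60 mm long, spinning freely on its pin, standing out of the wheel face parallel to the wheel axis, 48 mm from it. Its middle is 34 mm above the wheel's rim face. Its z axis is the wheel axis, pointing out of the face.
- slab_1_mid (a point): Centre of the lowest slab in the magazine, the one that is fed out: smooth cast green glass, 60 mm (x) x 70 mm (y) x 28 mm thick, 0.22 kg (varies). z up. After the stroke it lies on the delivery deck with its centre near feeder (0, -93, 44) mm.
- slab_2_mid (a point): Centre of the middle slab, same size; it drops to the magazine's floor (centre 44 mm above the table) after the stroke and stays there.
- slab_3_mid (a point): Centre of the top slab, same size; it must stay in the magazine.
- tray_floor (a point): Middle of the floor of the shallow wooden tray, fixed to the table, in front of the feeder: inside 80 mm (its x) x 90 mm (its y); floor 4 mm above the table, rim 8 mm wide with its top 10 mm above the table, so a slab lying in it stands 22 mm above the rim and can be held by its upper part.
- tub_white_mid (a point): Middle of a white lidded tub, 56 mm wide, 66 mm high; bystander.
- jar_white_3_mid (a point): Middle of a glass jar with a white lid, 63 mm wide, 72 mm high; bystander.
- jar_umber_mid (a point): Middle of a wider glass jar with a white lid, 72 mm wide, 78 mm high; bystander.
- muller_mid (a point): Middle of a glass muller (a knobbed cone), 60 mm wide, 81 mm high; bystander.
- grozing_pliers_mid (a point): Middle of a pair of pliers lying on the table, 43 x 187 x 13 mm, long along its y; bystander.

How it is judged:
On the way, in this order (a step that is already met when the one before it is completed fails the run):
1. the wheel is past half a turn and the lowest slab is out on the delivery deck (value of joint handwheel above 3.3 rad and y of slab_1_mid in the frame of feeder between -0.13 and -0.085 m and z of slab_1_mid in the frame of feeder between 0.04 and 0.05 m), for 0.05 s.
2. the wheel has made its full turn and rests with the handle at the index finger, the slab still on the delivery deck (value of joint handwheel between 6.0832 and 6.4832 rad and y of slab_1_mid in the frame of feeder between -0.13 and -0.085 m and z of slab_1_mid in the frame of feeder between 0.04 and 0.05 m and velocity of joint handwheel between -0.15 and 0.15 rad/s), for 0.3 s.
At the end, for the whole second after the job is handed in: The handwheel stands at one full turn (within 0.2 rad, about 11 degrees); the slab that was fed out lies flat and still on the tray's floor inside its rim (centre within 20 mm of the tray's centre); the other two slabs are still in the magazine, the middle one down on its floor (value of joint handwheel between 6.0832 and 6.4832 rad and y of slab_2_mid in the frame of feeder between -0.008 and 0.008 m and z of slab_2_mid in the frame of feeder between 0.03 and 0.05 m and y of slab_3_mid in the frame of feeder between -0.008 and 0.008 m and z of slab_3_mid in the frame of feeder above 0.03 m and z of slab_1_mid in the frame of tray_floor between 0.011 and 0.017 m and horizontal distance between slab_1_mid and tray_floor below 0.02 m and angle between slab_1_mid's own z axis and vertical below 0.07 rad and linear speed of slab_1 below 0.02 m/s); the robot touches nothing.
It fails at once if the wheel is turned well past one full turn (more than 0.5 rad beyond the index) (value of joint handwheel above 6.7832 rad).
It fails at once if the slab is slammed into the tray (over 45 N) (contact force between slab_1 and tray above 45 N).
It fails at once if a bystanding jar or tool is moved by more than 30 mm (distance of any of tub_white_mid, jar_white_3_mid, jar_umber_mid, muller_mid, grozing_pliers_mid from where it was at the start of the episode above 0.03 m).
It also fails if it takes over 64 s, if anything falls off the work surface, if the arm or the gripper's body presses on something with over 40 N, if the wrist force passes 120 N, or if a joint passes its speed limit or range.

## Working session

There is one attempt and no reset: what is moved stays moved. The work goes in short steps, Python scripts to look and compute and a tool call to move; the robot and the scene stay as the last step left them, time stands still between calls to the robot, and variables do not carry over. Pictures are saved under pics/ and viewed, at most 13 in all, crops included, and the job is handed in when it is done.

Besides the shell and the picture viewer there is one more tool, called after "Emit:" in YAML: its name, and indented under it one key for each argument. play_rows: Moves the arm, as the interface text tells. Its arguments: {"type":"object","properties":{"commands":{"type":"array","items":{"type":"array","items":{"type":"number"}}},"hand":{"type":"number"}},"required":["commands"]}

```bash
ls; mkdir -p pics
python3 - <<'E'
from plant import manip, imaging
import cv2,numpy as np
print(manip.state())
for n in ("scene","top"):
    f=imaging.grab_frame(n); cv2.imwrite(f"pics/{n}0.png",f["image"][:,:,::-1])
    print(n,f["fx"],f["fy"],f["cx"],f["cy"],np.round(f["R"],4).tolist(),np.round(f["t"],4).tolist())
    np.savez(f"{n}0.npz",**f)
E
```

```text
pics
{'time': 0.0, 'joint_pos': array([-1.24799371e+00,  5.33902289e-02,  1.61430463e+00, -2.48559021e-05,
        1.47602026e+00, -1.18996584e-01]), 'joint_vel': array([-0.0004938 , -0.00014208,  0.00090729, -0.000254  ,  0.00113984,
       -0.0002051 ]), 'joint_efforts': array([-6.50283819e-04, -3.93683982e+01, -3.70179498e+01, -1.23298000e-04,
        7.15169474e-03, -7.48839966e-06]), 'tool_pos': array([ 0.26703223, -0.564414  ,  0.24403596]), 'tool_rot': array([-1.05447007e-03,  9.75699924e-01,  2.19108492e-01, -1.20262607e-04]), 'contact_force': array([-0.42076034,  0.57064027, -0.5580511 ]), 'ft_torque': array([-0.02735095, -0.01177298,  0.00339697]), 'grasp_force': 0.0, 'gripper_width': 0.9998448006925941}
scene 385.41245710555035 385.41245710555035 257.4082348624034 195.53084131125223 [[-0.8557, -0.5169, 0.0214], [-0.3153, 0.4883, -0.8137], [0.4102, -0.7031, -0.5808]] [0.4853, 0.3487, 0.7744]
top 371.28778380725646 371.28778380725646 254.10528975123108 186.78527997680564 [[0.0159, -0.9998, 0.0094], [-0.9917, -0.0169, -0.1271], [0.1272, -0.0073, -0.9918]] [-0.0443, 0.5948, 1.2566]
```

View pics/scene0.png

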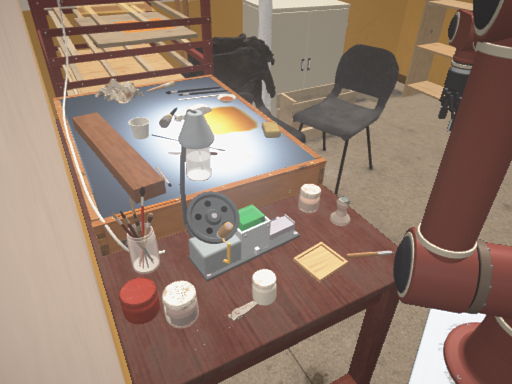

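View pics/top0.png

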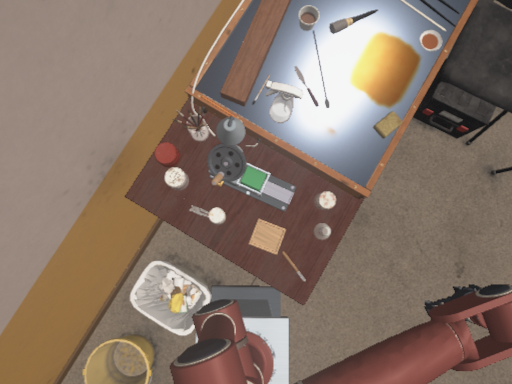

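The scene view shows the feeder with its wheel at (212,218), the green slabs at (248,218), and the tray at (320,260). In the top view the wheel is at (227,162), the crank at (217,180), the slab at (254,179), the deck at (278,191) and the tray at (267,236). I'll measure from an enlarged top crop.

```bash
cat > h.py <<'E'
import numpy as np,cv2
from scipy.spatial.transform import Rotation as Rn
def load(n): return dict(np.load(n+".npz"))
def ray(f,u,v):
    d=f["R"].T@np.array([(u-f["cx"])/f["fx"],(v-f["cy"])/f["fy"],1]); return -f["R"].T@f["t"],d
def onz(f,u,v,z):
    o,d=ray(f,u,v); return o+d*(z-o[2])/d[2]
def proj(f,X):
    c=f["R"]@np.asarray(X)+f["t"]; return np.array([f["fx"]*c[0]/c[2]+f["cx"],f["fy"]*c[1]/c[2]+f["cy"]])
E
python3 - <<'E'
from h import *
f=load("top0"); im=f["image"]
hsv=cv2.cvtColor(im,cv2.COLOR_RGB2HSV)
def big(mask,roi):
    m=np.zeros_like(mask);x0,y0,x1,y1=roi;m[y0:y1,x0:x1]=mask[y0:y1,x0:x1]
    c=max(cv2.findContours(m,cv2.RETR_EXTERNAL,cv2.CHAIN_APPROX_NONE)[0],key=cv2.contourArea); return c
for nm,lo,hi,roi,z in (("slab",(45,90,40),(85,255,255),(200,130,320,230),.114),("tray",(8,60,110),(25,255,255),(240,210,295,262),.010)):
    c=big(cv2.inRange(hsv,lo,hi),roi); r=cv2.minAreaRect(c); b=cv2.boxPoints(r)
    P=np.array([onz(f,u,v,z) for u,v in b]); print(nm,r,P[:,:2].round(4).tolist(),P.mean(0).round(4), np.linalg.norm(np.diff(P,axis=0),axis=1), np.degrees(np.arctan2(*(P[1]-P[0])[[1,0]])))
crop=cv2.resize(im[130:260,190:350],None,fx=5,fy=5,interpolation=cv2.INTER_CUBIC)[:600,:800]
cv2.imwrite("pics/topc.png",crop[:,:,::-1])
f=load("scene0");crop=cv2.resize(f["image"][170:290,170:330],None,fx=5,fy=5,interpolation=cv2.INTER_CUBIC)
cv2.imwrite("pics/scenec.png",crop[:,:,::-1])
E
```

```text
slab ((253.10311889648438, 177.76806640625), (20.10385513305664, 16.753211975097656), 23.96249008178711) [[0.603, 0.0109], [0.6544, -0.0105], [0.6282, -0.0715], [0.577, -0.0498]] [ 0.6156 -0.0302  0.114 ] [0.05575336 0.06645017 0.05561929] -22.598966746963296
tray ((266.91778564453125, 236.21917724609375), (31.36703109741211, 28.792125701904297), 20.556041717529297) [[0.3964, -0.0138], [0.491, -0.0477], [0.454, -0.1515], [0.3601, -0.1167]] [ 0.4254 -0.0824  0.01  ] [0.10044248 0.11021965 0.10015074] -19.744656891939115
```

View pics/topc.png

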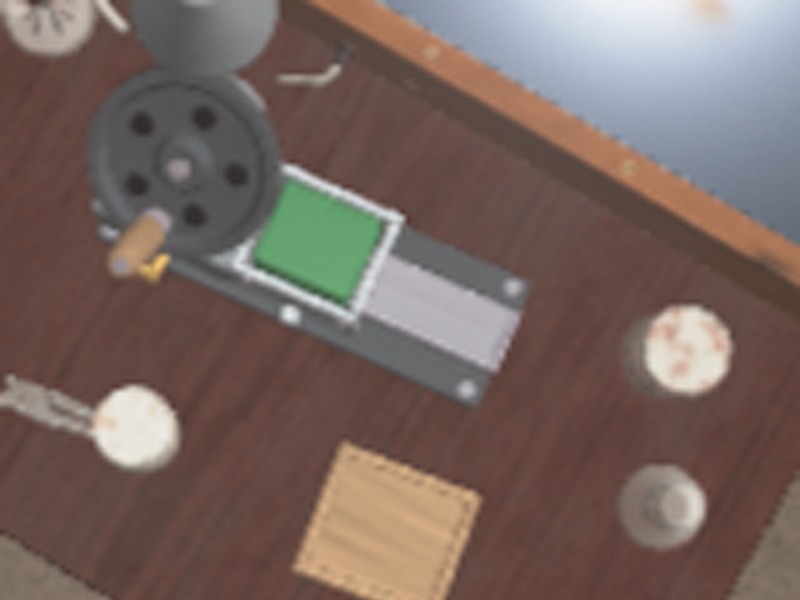

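View pics/scenec.png

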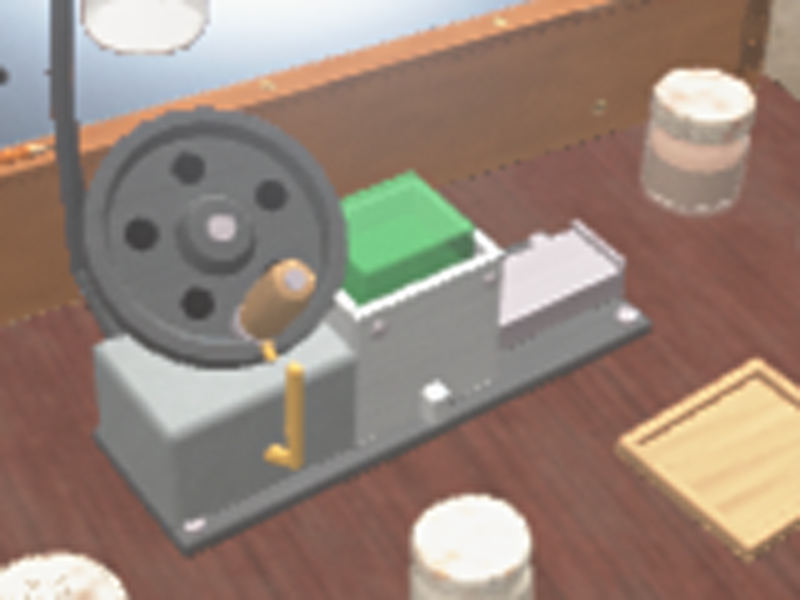

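The crops show the magazine's rim corners at top-crop (288,165), (403,215) and (355,325), the bed's right corners at (527,282) and (478,405), and the hub at (178,167). The crank's free end is at (120,267) in the top crop and (297,277) in the scene crop. Next I fit the feeder pose from these points and check it in both views.

Run:
```python
from h import *
from scipy.optimize import least_squares
T=load("top0");S=load("scene0")
def fu(p,x0,y0): return (np.array(p)+.5)/5-.5+[x0,y0]
# feeder (x,y,z) with unknown magazine half width a
obs=[(T,(403,215),190,130,lambda a:(a,-.045,.098)),(T,(355,325),190,130,lambda a:(-a,-.045,.098)),(T,(288,165),190,130,lambda a:(a,.045,.098)),
(S,(500,255),170,170,lambda a:(-a,-.045,.098)),
(T,(527,282),190,130,lambda a:(.05,-.147,.008)),(T,(478,405),190,130,lambda a:(-.05,-.147,.008)),
(S,(650,323),170,170,lambda a:(-.05,-.147,.008)),(S,(187,550),170,170,lambda a:(-.05,.153,.008)),
(T,None,253.1,177.77,lambda a:(0,0,.114))]
def M(p): return Rn.from_euler('z',p[2]),np.array([p[0],p[1],0])
def res(p):
    R,t=M(p); o=[]
    for f,q,x0,y0,g in obs:
        q=np.array([x0,y0]) if q is None else fu(q,x0,y0)
        o+=list(proj(f,R.apply(g(p[3]))+t)-q)
    return np.array(o)
r=least_squares(res,[.61,-.03,-.4,.036],loss='soft_l1'); p=r.x
print(p.round(4),np.degrees(p[2])); print(res(p).reshape(-1,2).round(1).tolist())
np.save("feeder.npy",p[:3])
R,t=M(p)
n=np.array([-.573,0,.820]);up=np.array([.820,0,.573]);nine=np.array([0,1,0]);W=np.array([-.020,.097,.177])
for nm,f,x0,y0 in (("top",T,190,130),("scene",S,170,170)):
    c=lambda X:((proj(f,R.apply(X)+t)-[x0,y0]+.5)*5-.5).round(0)
    print(nm,"hub",c(W-.034*n),"axispt",c(W), "lampmid", c([.06,.097,.322]))
    for q in (-.2,-.1,0,.1,.2):
        rad=-np.cos(q)*up+np.sin(q)*nine
        print(q,"crank base/end",c(W+.048*rad-.03*n),c(W+.048*rad+.03*n))
print("W world",R.apply(W)+t,"deck",R.apply([0,-.093,.044])+t)
for nm,u,v,z in(("tub",190+137/5,130+425/5,.066),("muller",190+680/5,130+507/5,.08),("jar3",190+688/5,130+350/5,.072)): print(nm,onz(T,u,v,z))
```

```text
[ 0.6181 -0.0303 -0.4069  0.0392] -23.311321615269534
[[0.0, 0.1], [0.0, -0.7], [-1.5, -0.8], [0.9, -0.3], [1.2, -0.3], [-0.2, 0.6], [0.8, 0.1], [-0.2, 0.6], [0.0, -0.8]]
top hub [180. 168.] axispt [164. 187.] lampmid [205.  11.]
-0.2 crank base/end [169. 237.] [141. 275.]
-0.1 crank base/end [162. 235.] [133. 272.]
0 crank base/end [156. 232.] [126. 270.]
0.1 crank base/end [149. 229.] [119. 266.]
0.2 crank base/end [143. 225.] [113. 262.]
scene hub [222. 233.] axispt [240. 208.] lampmid [ 135. -142.]
-0.2 crank base/end [285. 311.] [324. 269.]
-0.1 crank base/end [278. 316.] [315. 274.]
0 crank base/end [269. 320.] [306. 278.]
0.1 crank base/end [260. 323.] [297. 282.]
0.2 crank base/end [251. 326.] [287. 284.]
W world [0.63807907 0.06666182 0.177     ] deck [ 0.58125831 -0.11574268  0.044     ]
tub [0.49373194 0.08801659 0.066     ]
muller [ 0.44445006 -0.2758903   0.08      ]
jar3 [ 0.55022256 -0.28385984  0.072     ]
```

The pose fits well: the predicted hub and handle land within a pixel, and q0 ≈ 0.09. Next I set up a helper that gives the tool-axis distances to a target pose.

```bash
cat >> h.py <<'E'
p=np.load("feeder.npy"); RF=Rn.from_euler('z',p[2]); tF=np.array([p[0],p[1],0])
n=np.array([-.573,0,.820]);n/=np.linalg.norm(n);up=np.array([-n[2]*-1,0,-n[0]]);W=np.array([-.020,.097,.177])
def F2W(x): return RF.apply(x)+tF
RW=RF*Rn.from_matrix(np.column_stack([-up,[0,1,0],-n]))   # tool pose at wheel
def crank(q,out=0): return F2W(W+.048*(-np.cos(q)*up+np.sin(q)*np.array([0,1,0]))+out*n)
RD=RF*Rn.from_matrix(np.column_stack([[0,-1,0],[-1,0,0],[0,0,-1]]))
def cur():
    from plant import manip
    s=manip.state(); w,x,y,z=s["tool_rot"]; return s,Rn.from_quat([x,y,z,w])
def go(X,R=None):
    s,C=cur(); print("t",round(s["time"],2),"shift in tool mm",(C.inv().apply(X-s["tool_pos"])*1e3).round(1), "world",((X-s["tool_pos"])*1e3).round(1),"F",s["contact_force"].round(1),"j",s["joint_pos"].round(2))
    if R is not None: print("turn deg",np.degrees((C.inv()*R).as_rotvec()).round(2), "shift in target axes",(R.inv().apply(X-s["tool_pos"])*1e3).round(1))
E
python3 - <<'E'
from h import *
from plant import imaging
f=imaging.grab_frame("wrist");print(np.round(f["mount"],3))
s,C=cur()
go(crank(.09,.10),RW); print(RW.as_matrix().round(3)); 
yaw=Rn.from_euler('z',66.69+64.7,degrees=True)*C
print("after yaw: remaining",np.degrees((yaw.inv()*RW).as_rotvec()).round(1), crank(.09))
E
```

```text
[[ 0.    -0.945 -0.326  0.084]
 [ 1.     0.001 -0.    -0.   ]
 [ 0.001 -0.326  0.945 -0.128]
 [ 0.     0.     0.     1.   ]]
t 0.15 shift in tool mm [ 544.7 -487.2   13.6] world [284.1 673.3 -12.8] F [-0.1  0.  -0.9] j [-1.25  0.05  1.61  0.    1.48 -0.12]
turn deg [ -39.83  -18.09 -126.43] shift in target axes [ 11.9 730.8   7.3]
[[-0.753  0.396  0.526]
 [ 0.324  0.918 -0.227]
 [-0.573  0.    -0.82 ]]
after yaw: remaining [ -0.1 -35.    0. ] [0.60379874 0.08613094 0.1496173 ]
```

Emit:
play_rows:
  commands:
    - [0, 0, 0, 0, 0, -7]
    - [0, 0, 0, 0, 0, -7]
    - [0, 0, 0, 0, 0, -7]
    - [0, 0, 0, 0, 0, -7]
    - [0, 0, 0, 0, 0, -7]
  hand: 85

```text
time: 0.57
tool_pos: [0.2672, -0.5647, 0.2447]
tool_rot: [-0.0, 0.863, 0.505, 0.0]
contact_force: [-0.1, -0.6, 0.5]
gripper_width: 0.996
grasp_force: 0.0
```

Emit:
play_rows:
  commands:
    - [0, 0, 0, 0, 0, -7]
    - [0, 0, 0, 0, 0, -7]
    - [0, 0, 0, 0, 0, -7]
    - [0, 0, 0, 0, 0, -7]
    - [0, 0, 0, 0, 0, -7]

```text
time: 0.98
tool_pos: [0.2671, -0.5647, 0.2447]
tool_rot: [-0.0, 0.671, 0.741, 0.0]
contact_force: [0.0, -0.0, -1.0]
gripper_width: 0.997
grasp_force: 0.0
```

Emit:
play_rows:
  commands:
    - [0, 0, 0, 0, 0, -7]
    - [0, 0, 0, 0, 0, -7]
    - [0, 0, 0, 0, 0, -7]
    - [0, 0, 0, 0, 0, -7]
    - [0, 0, 0, 0, 0, -7]

```text
time: 1.4
tool_pos: [0.2671, -0.5647, 0.2448]
tool_rot: [-0.0, 0.417, 0.909, 0.0]
contact_force: [-0.5, -0.8, -0.7]
gripper_width: 0.994
grasp_force: 0.0
```

Emit:
play_rows:
  commands:
    - [0, 0, 0, 0, 0, -7]
    - [0, 0, 0, 0, 0, -7]
    - [0, 0, 0, 0, 0, -7]
    - [0, 0, 0, 0, 0, -5.4]

```text
time: 1.73
tool_pos: [0.2671, -0.5647, 0.2447]
tool_rot: [-0.0, 0.199, 0.98, 0.0]
contact_force: [-0.7, 0.7, 0.0]
gripper_width: 1.0
grasp_force: 0.0
```

Emit:
play_rows:
  commands:
    - [0, 0, 0, 0, -7, 0]
    - [0, 0, 0, 0, -7, 0]
    - [0, 0, 0, 0, -7, 0]
    - [0, 0, 0, 0, -7, 0]
    - [0, 0, 0, 0, -7, 0]

```text
time: 2.15
tool_pos: [0.2671, -0.5652, 0.2463]
tool_rot: [0.297, 0.192, 0.933, -0.062]
contact_force: [0.3, 0.6, 0.4]
gripper_width: 0.993
grasp_force: 0.0
```

```bash
python3 -c "
from h import *
go(crank(.09,.10),RW)"
```

```text
t 2.15 shift in tool mm [ 12.5 731.4   7.3] world [284.1 674.  -14.7] F [0.3 0.6 0.4] j [-1.47 -0.17  1.91  0.59  1.14 -2.81]
turn deg [-0.11  0.42  0.06] shift in target axes [ 13.2 731.4   8.7]
```

Tracking is good. Now I move along tool y (about 18 rows at 40 mm).

Emit:
play_rows:
  commands:
    - [0, 30, 0, 0, 0, 0]
    - [0, 40, 0, 0, 0, 0]
    - [0, 40, 0, 0, 0, 0]
    - [0, 40, 0, 0, 0, 0]
    - [0, 40, 0, 0, 0, 0]

```text
time: 2.57
tool_pos: [0.3422, -0.3889, 0.2446]
tool_rot: [0.294, 0.193, 0.934, -0.06]
contact_force: [1.6, 0.3, 0.5]
gripper_width: 0.997
grasp_force: 0.0
```

Emit:
play_rows:
  commands:
    - [0, 40, 0, 0, 0, 0]
    - [0, 40, 0, 0, 0, 0]
    - [0, 40, 0, 0, 0, 0]
    - [0, 40, 0, 0, 0, 0]
    - [0, 40, 0, 0, 0, 0]

```text
time: 2.98
tool_pos: [0.4214, -0.2051, 0.2452]
tool_rot: [0.295, 0.193, 0.934, -0.061]
contact_force: [0.7, -1.1, -0.1]
gripper_width: 0.993
grasp_force: 0.0
```

Emit:
play_rows:
  commands:
    - [0, 40, 0, 0, 0, 0]
    - [0, 40, 0, 0, 0, 0]
    - [0, 40, 0, 0, 0, 0]
    - [0, 40, 0, 0, 0, 0]
    - [0, 40, 0, 0, 0, 0]

```text
time: 3.4
tool_pos: [0.5006, -0.0206, 0.2455]
tool_rot: [0.295, 0.192, 0.934, -0.061]
contact_force: [-0.1, -1.7, -0.0]
gripper_width: 0.998
grasp_force: 0.0
```

Emit:
play_rows:
  commands:
    - [0, 40, 0, 0, 0, 0]
    - [0, 40, 0, 0, 0, 0]
    - [12, 30, 0, 0, 0, 0]
    - [0, 0, 0, 0, 0, 0]

```text
time: 3.73
tool_pos: [0.5347, 0.0871, 0.2366]
tool_rot: [0.293, 0.189, 0.935, -0.059]
contact_force: [0.0, -0.7, -0.1]
gripper_width: 0.998
grasp_force: 0.0
```

Run:
```python
from h import *
from plant import imaging
go(crank(.09,.10),RW)
s,C=cur(); f=imaging.grab_frame("wrist"); cv2.imwrite("pics/w1.png",f["image"][:,:,::-1])
M=np.array(f["mount"])
def pw(X):
    t=C.inv().apply(X-s["tool_pos"]); c=M[:3,:3].T@(t-M[:3,3]); return [round(f["fx"]*c[0]/c[2]+f["cx"],1),round(f["fy"]*c[1]/c[2]+f["cy"],1)]
for q in (0,.09,.2): print(q,pw(crank(q,.03)),pw(crank(q,-.03)))
print("hub",pw(F2W(W-.034*n)))
```

```text
t 3.73 shift in tool mm [-2.7 26.4  8. ] world [16.5 21.7 -5. ] F [ 0.  -0.7 -0.1] j [ 0.18 -0.43  2.13 -0.39  0.96 -0.85]
turn deg [ 0.24 -0.13  0.36] shift in target axes [-2.5 26.4  7.8]
0 [np.float64(285.1), np.float64(208.5)] [np.float64(278.8), np.float64(183.1)]
0.09 [np.float64(291.0), np.float64(208.8)] [np.float64(283.5), np.float64(183.3)]
0.2 [np.float64(298.1), np.float64(209.8)] [np.float64(289.2), np.float64(184.1)]
hub [np.float64(277.0), np.float64(228.6)]
```

View pics/w1.png

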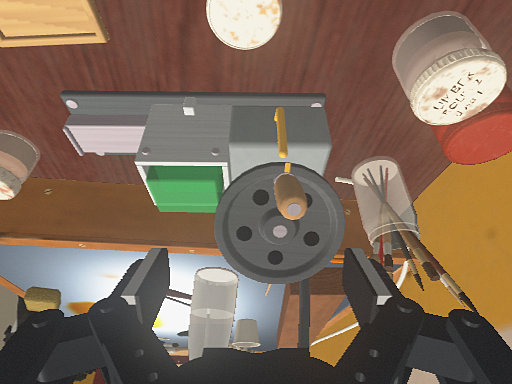

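The handle's end is at (292,211) and the hub at (280,231), within about 2 mm of prediction. I line up and advance.

Emit:
play_rows:
  commands:
    - [-4, 27, 0, 0, 0, 0]
    - [0, 0, 0, 0, 0, 0]
    - [0, 0, 20, 0, 0, 0]
    - [0, 0, 20, 0, 0, 0]
    - [0, 0, 20, 0, 0, 0]

```text
time: 4.2
tool_pos: [0.5805, 0.0904, 0.1917]
tool_rot: [0.295, 0.193, 0.934, -0.061]
contact_force: [-0.7, -0.5, 0.4]
gripper_width: 0.993
grasp_force: 0.0
```

Emit:
play_rows:
  commands:
    - [0, 0, 20, 0, 0, 0]
    - [0, 0, 14, 0, 0, 0]
    - [0, 0, 9, 0, 0, 0]
    - [0, 0, 0, 0, 0, 0]

```text
time: 4.53
tool_pos: [0.6021, 0.0801, 0.1542]
tool_rot: [0.293, 0.193, 0.934, -0.062]
contact_force: [-0.2, 0.5, 0.0]
gripper_width: 0.995
grasp_force: 0.0
```

Run:
```python
from h import *
from plant import imaging
go(crank(.07,.005),RW)
f=imaging.grab_frame("wrist"); cv2.imwrite("pics/w2.png",f["image"][:,:,::-1])
```

```text
t 4.53 shift in tool mm [ 3.3  5.2 -1.7] world [-1.3  6.3 -0.5] F [-0.2  0.5  0. ] j [ 0.14 -0.16  2.06 -0.45  0.76 -0.77]
turn deg [-0.17 -0.12 -0.03] shift in target axes [ 3.3  5.2 -1.7]
```

View pics/w2.png

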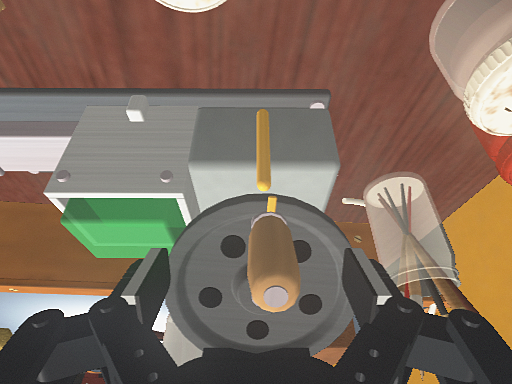

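The handle is between the jaws but about 7 mm to +y of their middle (jaw centre at column 256, handle at about 271). I shift and close.

Emit:
play_rows:
  commands:
    - [1.5, 7, 0, 0, 0, 0]
    - [0, 0, 0, 0, 0, 0]

```text
time: 4.75
tool_pos: [0.6051, 0.0897, 0.157]
tool_rot: [0.296, 0.192, 0.934, -0.06]
contact_force: [0.1, -0.6, 0.6]
gripper_width: 0.996
grasp_force: 0.0
```

Emit:
play_rows:
  commands:
    - [0, 0, 0, 0, 0, 0]
    - [0, 0, 0, 0, 0, 0]
    - [0, 0, 0, 0, 0, 0]
    - [0, 0, 0, 0, 0, 0]
    - [0, 0, 0, 0, 0, 0]
  hand: 10

```text
time: 5.17
tool_pos: [0.6044, 0.0889, 0.1557]
tool_rot: [0.295, 0.192, 0.934, -0.061]
contact_force: [-7.8, -4.9, 4.6]
gripper_width: 0.299
grasp_force: 4.8
```

Emit:
play_rows:
  commands:
    - [0, 0, 0, 0, 0, 0]
    - [0, 0, 0, 0, 0, 0]
    - [0, 0, 0, 0, 0, 0]

```text
time: 5.42
tool_pos: [0.6044, 0.089, 0.1559]
tool_rot: [0.294, 0.193, 0.934, -0.061]
contact_force: [-4.5, 1.6, 4.1]
gripper_width: 0.256
grasp_force: 58.6
```

Run:
```python
from h import *
go(F2W(W),RW)
```

```text
t 5.42 shift in tool mm [-44.7  -7.2   5.5] world [ 33.7 -22.4  21.1] F [-4.5  1.6  4.1] j [ 0.16 -0.15  2.05 -0.46  0.77 -0.75]
turn deg [0.   0.05 0.01] shift in target axes [-44.7  -7.2   5.5]
```

Clamped, with q ≈ 0.11. I print the circle table for 7.5° rows.

```bash
python3 -c "
import numpy as np
a=np.radians(np.r_[6.3,np.arange(15,361,7.5)]);d=np.diff(48*np.c_[np.cos(a),np.sin(a)],axis=0).round(1)
for i in range(0,len(d),5):print(round(np.degrees(a[min(i+5,len(a)-1)])),d[i:i+5].tolist())"
```

```text
45 [[-1.3, 7.2], [-2.0, 5.9], [-2.8, 5.6], [-3.5, 5.2], [-4.1, 4.7]]
82 [[-4.7, 4.1], [-5.2, 3.5], [-5.6, 2.8], [-5.9, 2.0], [-6.2, 1.2]]
120 [[-6.3, 0.4], [-6.3, -0.4], [-6.2, -1.2], [-5.9, -2.0], [-5.6, -2.8]]
158 [[-5.2, -3.5], [-4.7, -4.1], [-4.1, -4.7], [-3.5, -5.2], [-2.8, -5.6]]
195 [[-2.0, -5.9], [-1.2, -6.2], [-0.4, -6.3], [0.4, -6.3], [1.2, -6.2]]
232 [[2.0, -5.9], [2.8, -5.6], [3.5, -5.2], [4.1, -4.7], [4.7, -4.1]]
270 [[5.2, -3.5], [5.6, -2.8], [5.9, -2.0], [6.2, -1.2], [6.3, -0.4]]
308 [[6.3, 0.4], [6.2, 1.2], [5.9, 2.0], [5.6, 2.8], [5.2, 3.5]]
345 [[4.7, 4.1], [4.1, 4.7], [3.5, 5.2], [2.8, 5.6], [2.0, 5.9]]
360 [[1.2, 6.2], [0.4, 6.3]]
```

Emit:
play_rows:
  commands:
    - [-1.3, 7.2, 0, 0, 0, 0]
    - [-2.0, 5.9, 0, 0, 0, 0]
    - [-2.8, 5.6, 0, 0, 0, 0]
    - [-3.5, 5.2, 0, 0, 0, 0]
    - [-4.1, 4.7, 0, 0, 0, 0]

```text
time: 5.83
tool_pos: [0.6254, 0.1106, 0.1633]
tool_rot: [0.293, 0.193, 0.934, -0.062]
contact_force: [-10.1, -1.7, 6.7]
gripper_width: 0.259
grasp_force: 59.0
```

```bash
python3 -c "
from h import *
go(F2W(W),RW);print(cur()[0]['gripper_width'])"
```

```text
t 5.83 shift in tool mm [-31.6 -35.3   5.4] world [ 12.7 -43.9  13.7] F [-10.1  -1.7   6.7] j [ 0.19 -0.09  1.98 -0.48  0.79 -0.71]
turn deg [-0.12 -0.05  0.04] shift in target axes [-31.7 -35.3   5.4]
0.25889954285252936
```

Emit:
play_rows:
  commands:
    - [-4.7, 4.1, 0, 0, 0, 0]
    - [-5.2, 3.5, 0, 0, 0, 0]
    - [-5.6, 2.8, 0, 0, 0, 0]
    - [-5.9, 2.0, 0, 0, 0, 0]
    - [-6.2, 1.2, 0, 0, 0, 0]

```text
time: 6.25
tool_pos: [0.6507, 0.1149, 0.1782]
tool_rot: [0.292, 0.193, 0.935, -0.061]
contact_force: [-11.7, 3.9, 5.5]
gripper_width: 0.263
grasp_force: 59.3
```

Emit:
play_rows:
  commands:
    - [-6.3, 0.4, 0, 0, 0, 0]
    - [-6.3, -0.4, 0, 0, 0, 0]
    - [-6.2, -1.2, 0, 0, 0, 0]
    - [-5.9, -2.0, 0, 0, 0, 0]
    - [-5.6, -2.8, 0, 0, 0, 0]

```text
time: 6.67
tool_pos: [0.6721, 0.1004, 0.1961]
tool_rot: [0.294, 0.192, 0.934, -0.06]
contact_force: [-6.6, 6.1, 2.4]
gripper_width: 0.263
grasp_force: 58.8
```

```bash
python3 -c "
from h import *
go(F2W(W),RW);s,C=cur();print(s['gripper_width'],C.inv().apply(s['contact_force']))"
```

```text
t 6.67 shift in tool mm [ 25.6 -44.4   5.4] world [-34.  -33.7 -19.1] F [-6.6  6.1  2.4] j [ 0.16 -0.03  1.86 -0.43  0.82 -0.79]
turn deg [ 0.11 -0.09  0.  ] shift in target axes [ 25.6 -44.4   5.4]
0.2633161072311204 [ 5.56184171  2.97505825 -6.78208974]
```

Forces are small. I continue to 232°, past the top and under the lamp, then check.

Emit:
play_rows:
  commands:
    - [-5.2, -3.5, 0, 0, 0, 0]
    - [-4.7, -4.1, 0, 0, 0, 0]
    - [-4.1, -4.7, 0, 0, 0, 0]
    - [-3.5, -5.2, 0, 0, 0, 0]
    - [-2.8, -5.6, 0, 0, 0, 0]

```text
time: 7.08
tool_pos: [0.679, 0.0725, 0.2084]
tool_rot: [0.295, 0.192, 0.934, -0.059]
contact_force: [-1.7, 5.0, 2.0]
gripper_width: 0.26
grasp_force: 58.5
```

Emit:
play_rows:
  commands:
    - [-2.0, -5.9, 0, 0, 0, 0]
    - [-1.2, -6.2, 0, 0, 0, 0]
    - [-0.4, -6.3, 0, 0, 0, 0]
    - [0.4, -6.3, 0, 0, 0, 0]
    - [1.2, -6.2, 0, 0, 0, 0]

```text
time: 7.5
tool_pos: [0.6682, 0.0423, 0.2099]
tool_rot: [0.295, 0.192, 0.934, -0.06]
contact_force: [-3.0, 5.8, 2.7]
gripper_width: 0.259
grasp_force: 58.8
```

Run:
```python
from h import *
from plant import imaging
go(F2W(W),RW);s,C=cur();print(s['gripper_width'],C.inv().apply(s['contact_force']))
f=imaging.grab_frame("top"); cv2.imwrite("pics/t3.png",cv2.resize(f["image"][110:260,170:370],None,fx=4,fy=4)[:,:,::-1])
```

```text
t 7.5 shift in tool mm [49.4 10.5  5.5] world [-30.1  24.4 -32.9] F [-3.   5.8  2.7] j [ 0.05 -0.09  1.9  -0.36  0.81 -0.93]
turn deg [ 0.09  0.1  -0.01] shift in target axes [49.4 10.5  5.6]
0.2590329817099047 [ 2.60705802  4.11666711 -5.13019709]
```

View pics/t3.png

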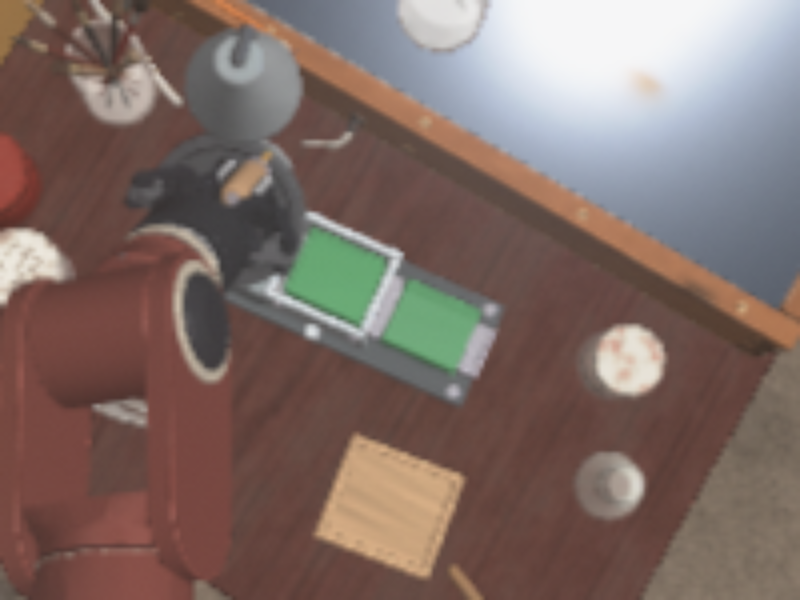

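The slab has been fed out onto the deck at crop (432,322), and the arm clears the lamp. I finish the turn.

Emit:
play_rows:
  commands:
    - [2.0, -5.9, 0, 0, 0, 0]
    - [2.8, -5.6, 0, 0, 0, 0]
    - [3.5, -5.2, 0, 0, 0, 0]
    - [4.1, -4.7, 0, 0, 0, 0]
    - [4.7, -4.1, 0, 0, 0, 0]

```text
time: 7.97
tool_pos: [0.6457, 0.0245, 0.2005]
tool_rot: [0.296, 0.192, 0.934, -0.06]
contact_force: [2.3, 6.4, 2.9]
gripper_width: 0.264
grasp_force: 59.6
```

Emit:
play_rows:
  commands:
    - [5.2, -3.5, 0, 0, 0, 0]
    - [5.6, -2.8, 0, 0, 0, 0]
    - [5.9, -2.0, 0, 0, 0, 0]
    - [6.2, -1.2, 0, 0, 0, 0]
    - [6.3, -0.4, 0, 0, 0, 0]

```text
time: 8.38
tool_pos: [0.6204, 0.0242, 0.1844]
tool_rot: [0.297, 0.192, 0.933, -0.06]
contact_force: [4.5, 1.9, 3.4]
gripper_width: 0.261
grasp_force: 59.3
```

Emit:
play_rows:
  commands:
    - [6.3, 0.4, 0, 0, 0, 0]
    - [6.2, 1.2, 0, 0, 0, 0]
    - [5.9, 2.0, 0, 0, 0, 0]
    - [5.6, 2.8, 0, 0, 0, 0]
    - [5.2, 3.5, 0, 0, 0, 0]

```text
time: 8.8
tool_pos: [0.6012, 0.043, 0.1667]
tool_rot: [0.295, 0.193, 0.934, -0.061]
contact_force: [0.1, -0.6, 6.0]
gripper_width: 0.261
grasp_force: 59.9
```

```bash
python3 -c "
from h import *
go(F2W(W),RW);s,C=cur();print(s['gripper_width'],C.inv().apply(s['contact_force']))"
```

```text
t 8.8 shift in tool mm [-26.   36.3   5.7] world [36.9 23.7 10.3] F [ 0.1 -0.6  6. ] j [ 0.06 -0.21  2.08 -0.39  0.75 -0.88]
turn deg [-0.04  0.13  0.03] shift in target axes [-26.   36.3   5.6]
0.26057502063487353 [-3.76534675 -0.46602345 -4.73385147]
```

Emit:
play_rows:
  commands:
    - [4.7, 4.1, 0, 0, 0, 0]
    - [4.1, 4.7, 0, 0, 0, 0]
    - [3.5, 5.2, 0, 0, 0, 0]
    - [2.8, 5.6, 0, 0, 0, 0]
    - [2.0, 5.9, 0, 0, 0, 0]

```text
time: 9.22
tool_pos: [0.5982, 0.0718, 0.1567]
tool_rot: [0.295, 0.192, 0.934, -0.062]
contact_force: [-1.8, -2.4, 6.7]
gripper_width: 0.264
grasp_force: 60.0
```

Emit:
play_rows:
  commands:
    - [1.2, 6.2, 0, 0, 0, 0]
    - [0.4, 6.3, 0, 0, 0, 0]
    - [0, 0, 0, 0, 0, 0]
    - [0, 0, 0, 0, 0, 0]
    - [0, 0, 0, 0, 0, 0]

```text
time: 9.63
tool_pos: [0.6021, 0.0847, 0.1557]
tool_rot: [0.295, 0.192, 0.934, -0.061]
contact_force: [-0.7, 1.8, 5.1]
gripper_width: 0.261
grasp_force: 60.0
```

Run:
```python
from h import *
from plant import imaging
go(F2W(W),RW);s,C=cur();print(s['gripper_width'],C.inv().apply(s['contact_force']))
f=imaging.grab_frame("wrist"); cv2.imwrite("pics/w4.png",f["image"][:,:,::-1])
```

```text
t 9.63 shift in tool mm [-45.1  -2.3   5.6] world [ 35.9 -18.   21.3] F [-0.7  1.8  5.1] j [ 0.15 -0.16  2.06 -0.45  0.76 -0.76]
turn deg [0.04 0.08 0.03] shift in target axes [-45.1  -2.3   5.5]
0.2613588510292697 [-1.82022935  1.37072313 -4.89171464]
```

View pics/w4.png

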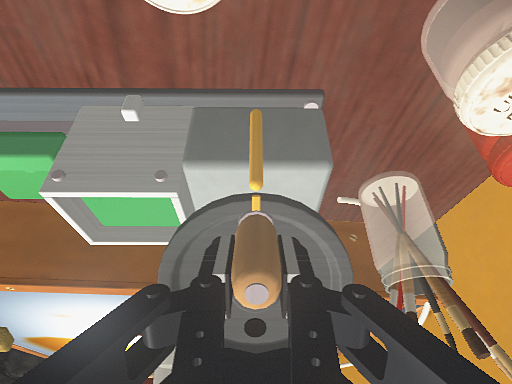

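The handle is back in line with the brass index finger at column 256, and the slab is on the deck at left. I release, back out along the axis and measure the slab.

Emit:
play_rows:
  commands:
    - [0, 0, 0, 0, 0, 0]
    - [0, 0, 0, 0, 0, 0]
    - [0, 0, 0, 0, 0, 0]
    - [0, 0, 0, 0, 0, 0]
    - [0, 0, 0, 0, 0, 0]
  hand: 85

```text
time: 10.1
tool_pos: [0.6016, 0.084, 0.1543]
tool_rot: [0.294, 0.193, 0.934, -0.061]
contact_force: [-0.4, 0.5, -0.1]
gripper_width: 0.946
grasp_force: 0.0
```

Emit:
play_rows:
  commands:
    - [0, 0, 0, 0, 0, 0]
    - [0, 0, -10, 0, 0, 0]
    - [0, 0, -20, 0, 0, 0]
    - [0, 0, -30, 0, 0, 0]
    - [0, 0, -30, 0, 0, 0]

```text
time: 10.52
tool_pos: [0.5535, 0.1045, 0.2292]
tool_rot: [0.294, 0.193, 0.934, -0.061]
contact_force: [0.3, 1.2, 0.4]
gripper_width: 0.995
grasp_force: 0.0
```

Emit:
play_rows:
  commands:
    - [0, 0, -20, 0, 7, 0]
    - [0, 0, 0, 0, 7, 0]
    - [0, 0, 0, 0, 7, 0]
    - [0, 0, 0, 0, 7, 0]
    - [0, 0, 0, 0, 7, 0]

```text
time: 10.93
tool_pos: [0.5444, 0.1096, 0.2481]
tool_rot: [-0.001, 0.201, 0.98, 0.001]
contact_force: [-0.0, 0.3, 0.2]
gripper_width: 1.0
grasp_force: 0.0
```

Run:
```python
from h import *
from plant import imaging
f=imaging.grab_frame("top"); np.savez("top1.npz",**f); im=f["image"]; g=imaging.grab_frame("scene"); np.savez("scene1.npz",**g)
m=cv2.inRange(cv2.cvtColor(im,cv2.COLOR_RGB2HSV),(45,70,40),(85,255,255)); m[:130]=0;m[230:]=0
for c in cv2.findContours(m,cv2.RETR_EXTERNAL,cv2.CHAIN_APPROX_NONE)[0]:
    if cv2.contourArea(c)<60: continue
    r=cv2.minAreaRect(c);b=cv2.boxPoints(r)
    for z in (.058,.086):
        P=np.array([onz(f,u,v,z) for u,v in b]);q=RF.inv().apply(P-tF);print(z,r[1],q.mean(0).round(4),q[:,:2].round(3).tolist())
go(F2W([0,-.093,.15]),RD)
```

```text
0.058 (19.697715759277344, 17.159351348876953) [-0.0015 -0.0923  0.058 ] [[-0.031, -0.059], [0.028, -0.058], [0.028, -0.126], [-0.031, -0.126]]
0.086 (19.697715759277344, 17.159351348876953) [-0.0054 -0.0918  0.086 ] [[-0.034, -0.059], [0.024, -0.059], [0.024, -0.125], [-0.034, -0.125]]
0.058 (20.276344299316406, 17.628005981445312) [0.0024 0.0027 0.058 ] [[-0.028, 0.038], [0.033, 0.038], [0.033, -0.032], [-0.028, -0.032]]
0.086 (20.276344299316406, 17.628005981445312) [-0.0015  0.0011  0.086 ] [[-0.031, 0.035], [0.029, 0.035], [0.028, -0.033], [-0.032, -0.033]]
t 11.03 shift in tool mm [-121.1 -191.3   96. ] world [  35.1 -223.7  -96.1] F [-0.3  0.3 -0.4] j [ 0.06 -0.11  1.77  0.    1.48 -1.1 ]
turn deg [ 2.00e-02 -2.00e-02 -9.01e+01] shift in target axes [ 191.5 -120.7   96.1]
```

Emit:
play_rows:
  commands:
    - [0, 0, 0, 0, 0, -7]
    - [0, 0, 0, 0, 0, -7]
    - [0, 0, 0, 0, 0, -7]
    - [0, 0, 0, 0, 0, -7]
    - [0, 0, 0, 0, 0, -7]

```text
time: 11.45
tool_pos: [0.5434, 0.1096, 0.2456]
tool_rot: [0.001, -0.105, 0.994, -0.001]
contact_force: [-0.6, 0.3, 0.7]
gripper_width: 0.998
grasp_force: 0.0
```

Emit:
play_rows:
  commands:
    - [0, 0, 0, 0, 0, -7]
    - [0, 0, 0, 0, 0, -7]
    - [0, 0, 0, 0, 0, -7]
    - [0, 0, 0, 0, 0, -7]
    - [0, 0, 0, 0, 0, -7]

```text
time: 11.87
tool_pos: [0.5434, 0.1096, 0.2457]
tool_rot: [0.001, -0.4, 0.917, -0.001]
contact_force: [-0.8, -0.8, 0.0]
gripper_width: 0.997
grasp_force: 0.0
```

Emit:
play_rows:
  commands:
    - [0, 0, 0, 0, 0, -7]
    - [0, 0, 0, 0, 0, -7]
    - [0, 0, 0, 0, 0, -6]
    - [35, -20, 0, 0, 0, 0]
    - [40, -25, 0, 0, 0, 0]

```text
time: 12.28
tool_pos: [0.5541, 0.0293, 0.2458]
tool_rot: [0.001, -0.552, 0.834, -0.001]
contact_force: [1.0, -0.5, -0.1]
gripper_width: 0.992
grasp_force: 0.0
```

Emit:
play_rows:
  commands:
    - [40, -25, 0, 0, 0, 0]
    - [40, -25, 0, 0, 0, 0]
    - [36, -25, 0, 0, 0, 0]
    - [0, 0, 30, 0, 0, 0]
    - [0, 0, 0, 0, 0, 0]

```text
time: 12.7
tool_pos: [0.5732, -0.0961, 0.2109]
tool_rot: [-0.002, -0.549, 0.836, 0.002]
contact_force: [-1.2, 1.5, -1.8]
gripper_width: 1.0
grasp_force: 0.0
```

Run:
```python
from h import *
from plant import imaging
go(F2W([-.0015,-.0925,.052]),RD)
s,C=cur(); f=imaging.grab_frame("wrist"); im=f["image"];cv2.imwrite("pics/w5.png",im[:,:,::-1])
M=np.array(f["mount"])
m=cv2.inRange(cv2.cvtColor(im,cv2.COLOR_RGB2HSV),(45,70,40),(85,255,255))
def pz(u,v,z):
    d=C.apply(M[:3,:3]@[(u-f["cx"])/f["fx"],(v-f["cy"])/f["fy"],1]);o=s["tool_pos"]+C.apply(M[:3,3]);return RF.inv().apply(o+d*(z-o[2])/d[2]-tF)
for c in cv2.findContours(m,cv2.RETR_EXTERNAL,cv2.CHAIN_APPROX_NONE)[0]:
    if cv2.contourArea(c)<400: continue
    a=cv2.approxPolyDP(c,4,True)[:,0]; print([(tuple(q.tolist()),pz(*q,.058).round(4)[:2].tolist()) for q in a])
```

```text
t 12.7 shift in tool mm [ 14.1 -14.6 158.8] world [   6.8  -18.6 -158.9] F [-1.2  1.5 -1.8] j [-0.29 -0.02  1.75 -0.    1.42 -3.03]
turn deg [ 0.34 -0.08 -0.14] shift in target axes [ 14.4 -13.6 158.9]
[((208, 232), [0.0328, -0.0176]), ((211, 292), [0.0333, 0.0556]), ((267, 293), [-0.0281, 0.0573]), ((270, 233), [-0.0305, -0.0161])]
[((210, 123), [0.0252, -0.1271]), ((210, 194), [0.0287, -0.0588]), ((268, 195), [-0.028, -0.0576]), ((268, 123), [-0.0272, -0.127])]
```

View pics/w5.png

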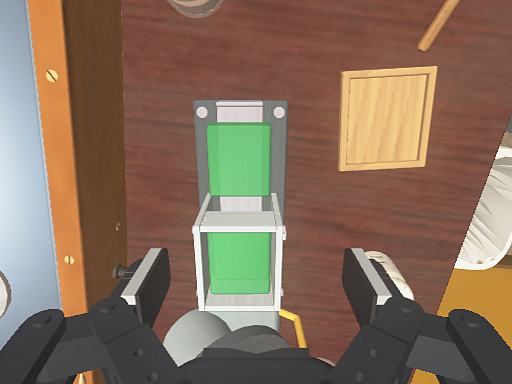

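j6 is close to its limit here, so I'll flip the tool by half a turn, which gives the same grasp. The picture shows the slab at (239,159), its top edges agreeing with the top view to about 1 mm, and the tray with outer corners at (340,72), (437,66), (427,165) and (338,171).

Emit:
play_rows:
  commands:
    - [0, 0, 0, 0, 0, 7]
    - [0, 0, 0, 0, 0, 7]
    - [0, 0, 0, 0, 0, 7]
    - [0, 0, 0, 0, 0, 7]
    - [0, 0, 0, 0, 0, 7]

```text
time: 13.17
tool_pos: [0.5759, -0.0933, 0.2169]
tool_rot: [0.001, -0.272, 0.962, -0.001]
contact_force: [-0.4, 0.2, 0.1]
gripper_width: 0.996
grasp_force: 0.0
```

Emit:
play_rows:
  commands:
    - [0, 0, 0, 0, 0, 7]
    - [0, 0, 0, 0, 0, 7]
    - [0, 0, 0, 0, 0, 7]
    - [0, 0, 0, 0, 0, 7]
    - [0, 0, 0, 0, 0, 7]

```text
time: 13.58
tool_pos: [0.5759, -0.0933, 0.2169]
tool_rot: [0.001, 0.03, 1.0, -0.0]
contact_force: [0.5, 0.0, 0.2]
gripper_width: 0.999
grasp_force: 0.0
```

Emit:
play_rows:
  commands:
    - [0, 0, 0, 0, 0, 7]
    - [0, 0, 0, 0, 0, 7]
    - [0, 0, 0, 0, 0, 7]
    - [0, 0, 0, 0, 0, 7]
    - [0, 0, 0, 0, 0, 7]

```text
time: 14.0
tool_pos: [0.5759, -0.0933, 0.2169]
tool_rot: [0.001, 0.329, 0.944, -0.0]
contact_force: [0.7, 1.0, 1.0]
gripper_width: 0.998
grasp_force: 0.0
```

Emit:
play_rows:
  commands:
    - [0, 0, 0, 0, 0, 7]
    - [0, 0, 0, 0, 0, 7]
    - [0, 0, 0, 0, 0, 7]
    - [0, 0, 0, 0, 0, 7]
    - [0, 0, 0, 0, 0, 7]

```text
time: 14.42
tool_pos: [0.5759, -0.0933, 0.2169]
tool_rot: [0.001, 0.598, 0.801, 0.0]
contact_force: [0.6, 0.4, -0.4]
gripper_width: 0.996
grasp_force: 0.0
```

Emit:
play_rows:
  commands:
    - [0, 0, 0, 0, 0, 7]
    - [0, 0, 0, 0, 0, 7]
    - [0, 0, 0, 0, 0, 7]
    - [0, 0, 0, 0, 0, 7]
    - [0, 0, 0, 0, 0, 7]

```text
time: 14.83
tool_pos: [0.5759, -0.0933, 0.2169]
tool_rot: [0.001, 0.811, 0.584, 0.0]
contact_force: [-0.0, -0.2, 0.1]
gripper_width: 0.996
grasp_force: 0.0
```

Emit:
play_rows:
  commands:
    - [0, 0, 0, 0, 0, 5]
    - [0, 0, 0, 0, 0, 0]
    - [0, 0, 0, 0, 0, 0]

```text
time: 15.08
tool_pos: [0.576, -0.0938, 0.2165]
tool_rot: [0.001, 0.834, 0.552, 0.0]
contact_force: [-0.0, 0.7, -0.2]
gripper_width: 0.995
grasp_force: 0.0
```

Run:
```python
from h import *
go(F2W([-.0005,-.0925,.052]),RD*Rn.from_euler('z',np.pi))
# tray by scene view
T=load("top1");S=load("scene1")
for f,roi in ((T,(240,205,300,265)),(S,(285,235,355,285))):
    m=cv2.inRange(cv2.cvtColor(f["image"],cv2.COLOR_RGB2HSV),(8,60,110),(25,255,255));x0,y0,x1,y1=roi;k=np.zeros_like(m);k[y0:y1,x0:x1]=m[y0:y1,x0:x1]
    c=max(cv2.findContours(k,cv2.RETR_EXTERNAL,cv2.CHAIN_APPROX_NONE)[0],key=cv2.contourArea)
    a=cv2.approxPolyDP(cv2.convexHull(c),3,True)[:,0];P=np.array([onz(f,*q,.01) for q in a]);print(a.tolist(),P[:,:2].round(3).tolist(),P.mean(0).round(4))
```

```text
t 15.08 shift in tool mm [-17.6  12.7 164.6] world [   5.   -21.3 -164.5] F [-0.   0.7 -0.2] j [-0.29 -0.03  1.74 -0.    1.43  0.11]
turn deg [ 0.09 -0.    0.29] shift in target axes [-17.6  13.  164.5]
[[258, 218], [286, 229], [277, 254], [248, 244]] [[0.488, -0.05], [0.451, -0.149], [0.364, -0.118], [0.397, -0.017]] [ 0.4253 -0.0836  0.01  ]
[[354, 252], [351, 267], [324, 283], [309, 277], [292, 260], [320, 241]] [[0.361, -0.156], [0.349, -0.099], [0.386, -0.013], [0.425, -0.011], [0.488, -0.041], [0.455, -0.147]] [ 0.4108 -0.078   0.01  ]
```

The tray centre is at about (0.425, −0.083). I align over the slab and descend.

Emit:
play_rows:
  commands:
    - [-17.6, 12.7, 30, 0, 0, 0]
    - [0, 0, 30, 0, 0, 0]
    - [0, 0, 30, 0, 0, 0]
    - [0, 0, 25, 0, 0, 0]
    - [0, 0, 0, 0, 0, 0]

```text
time: 15.5
tool_pos: [0.5766, -0.1145, 0.0943]
tool_rot: [-0.004, 0.835, 0.551, -0.003]
contact_force: [-0.2, 0.5, -1.1]
gripper_width: 0.995
grasp_force: 0.0
```

Emit:
play_rows:
  commands:
    - [0, 0, 20, 0, 0, 0]
    - [0, 0, 15, 0, 0, 0]
    - [0, 0, 8, 0, 0, 0]
    - [0, 0, 4, 0, 0, 0]
    - [0, 0, 0, 0, 0, 0]

```text
time: 15.92
tool_pos: [0.5808, -0.1162, 0.0538]
tool_rot: [0.0, 0.835, 0.55, -0.0]
contact_force: [0.3, -0.2, -0.3]
gripper_width: 0.999
grasp_force: 0.0
```

Run:
```python
from h import *
go(F2W([-.0005,-.0925,.052]),RD*Rn.from_euler('z',np.pi))
```

```text
t 15.92 shift in tool mm [ 1.1 -0.3  1.8] world [ 0.2  1.1 -1.8] F [ 0.3 -0.2 -0.3] j [-0.32  0.17  1.83 -0.    1.15  0.08]
turn deg [-0.    0.    0.09] shift in target axes [ 1.1 -0.3  1.8]
```

Emit:
play_rows:
  commands:
    - [1, 0, 1.5, 0, 0, 0]
    - [0, 0, 0, 0, 0, 0]
    - [0, 0, 0, 0, 0, 0]
    - [0, 0, 0, 0, 0, 0]
    - [0, 0, 0, 0, 0, 0]
  hand: 45

```text
time: 16.33
tool_pos: [0.5823, -0.1159, 0.0536]
tool_rot: [0.001, 0.835, 0.55, 0.001]
contact_force: [0.0, 0.3, 5.4]
gripper_width: 0.683
grasp_force: 67.7
```

Emit:
play_rows:
  commands:
    - [0, 0, 0, 0, 0, 0]
    - [0, 0, 0, 0, 0, 0]
    - [0, 0, 0, 0, 0, 0]

```text
time: 16.58
tool_pos: [0.5823, -0.1159, 0.0536]
tool_rot: [0.001, 0.835, 0.55, 0.001]
contact_force: [-0.3, 0.4, 6.1]
gripper_width: 0.686
grasp_force: 67.8
```

Emit:
play_rows:
  commands:
    - [0, 0, -5, 0, 0, 0]
    - [0, 0, -10, 0, 0, 0]
    - [0, 0, -15, 0, 0, 0]
    - [0, 0, -20, 0, 0, 0]
    - [0, 0, 0, 0, 0, 0]

```text
time: 17.0
tool_pos: [0.5832, -0.1163, 0.106]
tool_rot: [0.002, 0.835, 0.55, 0.002]
contact_force: [0.6, -0.3, -0.7]
gripper_width: 0.679
grasp_force: 67.0
```

Run:
```python
from h import *
from plant import imaging
go(np.array([.4254,-.083,.1]))
f=imaging.grab_frame("wrist"); cv2.imwrite("pics/w6.png",f["image"][:,:,::-1])
```

```text
t 17.0 shift in tool mm [ -31.8 -158.2    5. ] world [-157.8   33.3   -6. ] F [ 0.6 -0.3 -0.7] j [-0.32  0.1   1.8  -0.    1.23  0.08]
```

View pics/w6.png

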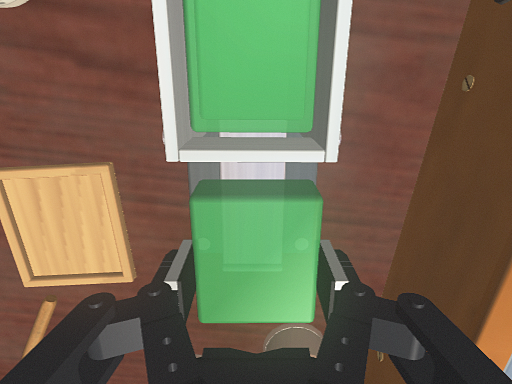

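The slab is held squarely between the pads. I carry it over the tray and check before lowering.

Emit:
play_rows:
  commands:
    - [-5, -25, 0, 0, 0, 0]
    - [-7, -35, 0, 0, 0, 0]
    - [-8, -38, 0, 0, 0, 0]
    - [-7, -35, 0, 0, 0, 0]
    - [-5, -25, 0, 0, 0, -3.5]

```text
time: 17.47
tool_pos: [0.4194, -0.0813, 0.0992]
tool_rot: [-0.002, 0.818, 0.576, -0.002]
contact_force: [-1.6, 0.3, -2.0]
gripper_width: 0.685
grasp_force: 66.8
```

Emit:
play_rows:
  commands:
    - [0, 0, 10, 0, 0, 0]
    - [0, 0, 10, 0, 0, 0]
    - [0, 0, 0, 0, 0, 0]
    - [0, 0, 0, 0, 0, 0]

```text
time: 17.8
tool_pos: [0.4231, -0.0824, 0.0806]
tool_rot: [-0.001, 0.818, 0.575, -0.001]
contact_force: [1.2, -0.3, -2.6]
gripper_width: 0.682
grasp_force: 66.8
```

Run:
```python
from h import *
from plant import imaging
go(np.array([.4254,-.083,.0276]))
s,C=cur();f=imaging.grab_frame("wrist"); cv2.imwrite("pics/w7.png",f["image"][:,:,::-1])
```

```text
t 17.8 shift in tool mm [ 0.2  2.5 53. ] world [  2.3  -0.6 -53. ] F [ 1.2 -0.3 -2.6] j [-0.37 -0.27  2.2   0.    1.22 -0.02]
```

View pics/w7.png

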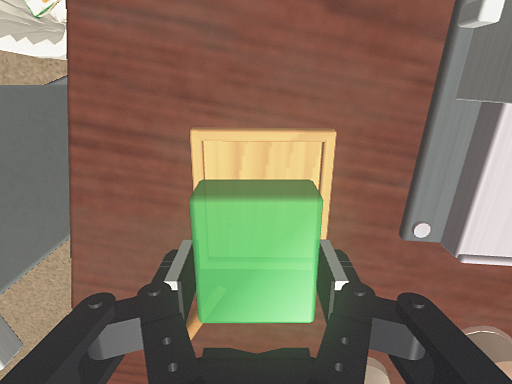

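The tray is centred at about column 263 against 256 for the jaws. I check both offsets by casting rays to the rim.

Run:
```python
from h import *
from plant import imaging
s,C=cur();f=imaging.grab_frame("wrist");M=np.array(f["mount"])
for u,v in ((190,129.5),(336,129.5)):
    d=C.apply(M[:3,:3]@[(u-f["cx"])/f["fx"],(v-f["cy"])/f["fy"],1]);o=s["tool_pos"]+C.apply(M[:3,3]);P=o+d*(.01-o[2])/d[2]
    print((C.inv().apply(P-s["tool_pos"])*1e3).round(1))
```

```text
[ 55.3 -42.4  71.4]
[55.3 51.9 71.3]
```

Emit:
play_rows:
  commands:
    - [1.5, 4, 0, 0, 0, 0]
    - [0, 0, 12, 0, 0, 0]
    - [0, 0, 12, 0, 0, 0]
    - [0, 0, 10, 0, 0, 0]
    - [0, 0, 8, 0, 0, 0]

```text
time: 18.32
tool_pos: [0.4279, -0.0825, 0.0392]
tool_rot: [-0.0, 0.818, 0.575, -0.0]
contact_force: [-0.5, 0.9, -2.1]
gripper_width: 0.683
grasp_force: 67.0
```

Emit:
play_rows:
  commands:
    - [0, 0, 3, 0, 0, 0]
    - [0, 0, 2, 0, 0, 0]
    - [0, 0, 1, 0, 0, 0]
    - [0, 0, 0, 0, 0, 0]

```text
time: 18.65
tool_pos: [0.4279, -0.0826, 0.0342]
tool_rot: [0.0, 0.818, 0.575, 0.0]
contact_force: [-0.4, 0.5, -2.4]
gripper_width: 0.687
grasp_force: 66.9
```

Emit:
play_rows:
  commands:
    - [0, 0, 1, 0, 0, 0]
    - [0, 0, 1, 0, 0, 0]
    - [0, 0, 0, 0, 0, 0]

```text
time: 18.9
tool_pos: [0.4278, -0.0825, 0.0321]
tool_rot: [0.0, 0.818, 0.575, 0.0]
contact_force: [0.3, -0.7, -2.0]
gripper_width: 0.687
grasp_force: 66.9
```

Emit:
play_rows:
  commands:
    - [0, 0, 1, 0, 0, 0]
    - [0, 0, 1, 0, 0, 0]
    - [0, 0, 0, 0, 0, 0]

```text
time: 19.15
tool_pos: [0.4275, -0.0824, 0.0298]
tool_rot: [-0.0, 0.818, 0.575, -0.0]
contact_force: [-0.3, 0.4, -2.4]
gripper_width: 0.684
grasp_force: 66.9
```

Emit:
play_rows:
  commands:
    - [0, 0, 0.7, 0, 0, 0]
    - [0, 0, 0, 0, 0, 0]
    - [0, 0, 0, 0, 0, 0]

```text
time: 19.4
tool_pos: [0.4276, -0.0825, 0.0292]
tool_rot: [-0.0, 0.818, 0.575, -0.0]
contact_force: [-0.1, -0.4, -2.1]
gripper_width: 0.686
grasp_force: 66.9
```

Emit:
play_rows:
  commands:
    - [0, 0, 0.6, 0, 0, 0]
    - [0, 0, 0, 0, 0, 0]
    - [0, 0, 0, 0, 0, 0]

```text
time: 19.65
tool_pos: [0.4276, -0.0824, 0.0286]
tool_rot: [-0.0, 0.818, 0.575, -0.0]
contact_force: [-0.2, -0.1, -2.5]
gripper_width: 0.684
grasp_force: 66.9
```

Emit:
play_rows:
  commands:
    - [0, 0, 0.6, 0, 0, 0]
    - [0, 0, 0, 0, 0, 0]
    - [0, 0, 0, 0, 0, 0]

```text
time: 19.9
tool_pos: [0.4276, -0.0824, 0.028]
tool_rot: [-0.0, 0.818, 0.575, -0.0]
contact_force: [0.7, 0.4, -2.6]
gripper_width: 0.686
grasp_force: 66.9
```

Emit:
play_rows:
  commands:
    - [0, 0, 0.6, 0, 0, 0]
    - [0, 0, 0, 0, 0, 0]
    - [0, 0, 0, 0, 0, 0]

```text
time: 20.15
tool_pos: [0.4278, -0.0825, 0.0276]
tool_rot: [0.0, 0.818, 0.575, 0.0]
contact_force: [-1.0, -0.2, -0.8]
gripper_width: 0.681
grasp_force: 67.0
```

Contact is starting: the weight is coming off the wrist at the expected height. One more small step, then release.

Emit:
play_rows:
  commands:
    - [0, 0, 0.5, 0, 0, 0]
    - [0, 0, 0, 0, 0, 0]
    - [0, 0, 0, 0, 0, 0]

```text
time: 20.4
tool_pos: [0.4279, -0.0826, 0.0276]
tool_rot: [0.0, 0.818, 0.575, 0.0]
contact_force: [-3.2, 1.3, 5.6]
gripper_width: 0.682
grasp_force: 67.8
```

Emit:
play_rows:
  commands:
    - [0, 0, 0, 0, 0, 0]
    - [0, 0, 0, 0, 0, 0]
    - [0, 0, 0, 0, 0, 0]
    - [0, 0, 0, 0, 0, 0]
    - [0, 0, 0, 0, 0, 0]
  hand: 80

```text
time: 20.82
tool_pos: [0.4276, -0.0825, 0.0268]
tool_rot: [0.0, 0.818, 0.575, 0.0]
contact_force: [0.3, 0.3, 0.0]
gripper_width: 0.936
grasp_force: 0.0
```

Emit:
play_rows:
  commands:
    - [0, 0, -3, 0, 0, 0]
    - [0, 0, -15, 0, 0, 0]
    - [0, 0, -30, 0, 0, 0]
    - [0, 0, -40, 0, 0, 0]
    - [0, 0, -40, 0, 0, 0]

```text
time: 21.23
tool_pos: [0.4265, -0.082, 0.1555]
tool_rot: [-0.001, 0.818, 0.575, -0.001]
contact_force: [1.6, -0.7, 0.1]
gripper_width: 0.941
grasp_force: 0.0
```

Emit:
play_rows:
  commands:
    - [0, 0, -40, 0, 0, 0]
    - [0, 0, -20, 0, 0, 0]
    - [0, 0, 0, 0, 0, 0]
    - [0, 0, 0, 0, 0, 0]

```text
time: 21.57
tool_pos: [0.4284, -0.0827, 0.2168]
tool_rot: [0.002, 0.818, 0.575, 0.001]
contact_force: [-0.2, -0.5, -0.2]
gripper_width: 0.94
grasp_force: 0.0
```

Run:
```python
from h import *
from plant import imaging
s,C=cur();f=imaging.grab_frame("wrist");M=np.array(f["mount"]);im=f["image"]
g=imaging.grab_frame("scene")["image"][150:300,150:350]
cv2.imwrite("pics/fin.png",np.vstack([im[:, :,::-1],cv2.resize(g,(512,200))[:,:,::-1]]))
m=cv2.inRange(cv2.cvtColor(im,cv2.COLOR_RGB2HSV),(45,70,40),(85,255,255))
for c in cv2.findContours(m,cv2.RETR_EXTERNAL,cv2.CHAIN_APPROX_NONE)[0]:
    if cv2.contourArea(c)<800: continue
    for u,v in cv2.boxPoints(cv2.minAreaRect(c)):
        d=C.apply(M[:3,:3]@[(u-f["cx"])/f["fx"],(v-f["cy"])/f["fy"],1]);o=s["tool_pos"]+C.apply(M[:3,3]);print(u,v,(o+d*(.032-o[2])/d[2]).round(4))
```

```text
227.0 128.0 [ 0.4154 -0.0352  0.032 ]
283.0 128.0 [ 0.4687 -0.0544  0.032 ]
283.0 194.0 [ 0.4466 -0.1221  0.032 ]
227.0 194.0 [ 0.3893 -0.1014  0.032 ]
418.5245 82.89194 [ 0.6057 -0.0576  0.032 ]
440.98032 -15.913568 [0.6387 0.018  0.032 ]
511.99405 0.22592163 [ 0.6967 -0.016   0.032 ]
489.53824 99.031425 [ 0.6689 -0.0963  0.032 ]
```

View pics/fin.png

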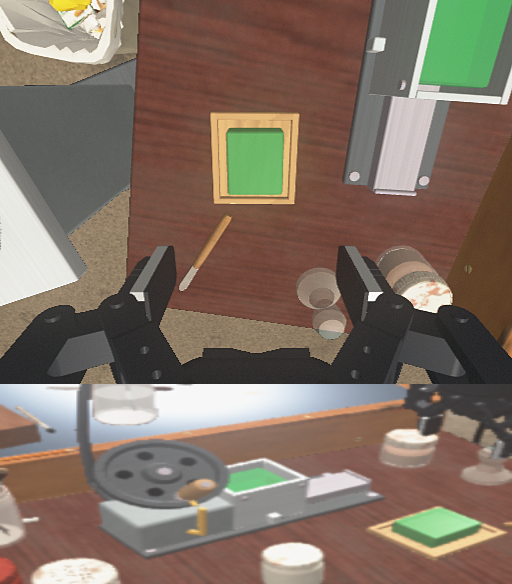

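The slab lies flat and centred inside the tray rim at (255,160), with its centre within about 5 mm of the tray's. The crank handle is at the index finger, the other slabs are in the magazine, and the gripper is clear. I hand in the job.

```bash
python3 -c "
from plant import manip
print(manip.job_done())"
```

```text
the job is handed in; nothing more can be done
None
```

I handed the job in after about 22 s: the handwheel is back at the index finger after one full turn, the fed slab lies flat in the tray about 5 mm off centre at most, and the other two slabs are still in the magazine; the hand-in returned no verdict.

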